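# Get the keys out from behind the pen cup and torch

## Robot

A 6-joint arm with a two-finger parallel gripper is mounted at the origin on the work surface. World frame = base frame: x ahead of the robot, y to its left, z up, the work surface at z = 0. Lengths are in mm, angles in rad, forces in N, time in s.
With the tool pointing down it reaches from about 250 to 775 mm from the base axis. Payload 8.9 kg.
Tool frame: the origin (TCP) lies on the centre line of the jaws, within the pads' length; the fingertips stand 17 mm ahead of it and the grasp point (between the pads) lies 2 mm behind it (tips_ahead is the distance from the TCP to the fingertips, in mm); z points along the fingers, y is the line along which they close (so a half turn about z gives the same grasp; the last joint's range is limited). The gripper opens to 85 mm and grips with 20 to 120 N. Pads are 22 mm wide; open, the fingers measure 114 mm over their backs; the gripper's body (76 mm by 85 mm) begins 54 mm behind the grasp point. The pads swing forward as they close: fully open they stand 13 mm farther back than shut.
Start: joints at [1.036, 0.291, -0.153, 1.127, 0, 1.431], TCP at [202.406, 484.413, 248.305] pointing down, gripper open.
Joint ranges: [-2.52, 2.52], [-0.91, 1.74], [-1.3, 1.37], [-1.96, 2.02], [-1.52, 1.47], [-3.14, 3.14]. Speed limits (rad/s): [2.22, 2.22, 2.79, 3.14, 3.14, 3.14].

## Interface

Orientations are given as a 3x3 rotation matrix whose columns are the frame's x, y, z axes.
In Python, from station import read_state, camera, hand_in, tips_ahead gives the robot as it stands.
- The arm moves only by the tool play_rows, never from a script. Its argument "increments" is a list of rows, each an object of numbers: "claw": the closure, from -1 (fully open) to 1 (shut); "tx", "ty", "tz": the shift along the tool's x, y, z in mm; "turn": the turn about the tool's z in rad. A call has 1 to 10 rows; each row is the pose to reach, as a shift and turn from the pose commanded when the call began, along the tool's axes at that moment; what a row does not reach only later rows make up. A row lasts 1/8 s, in which the tool goes at most 62.5 mm and 10.7 degrees, less where a joint would pass 70% of its speed; a pose out of reach is approached as far as the arm can. A call with a gripper value outside its range is refused whole. The fingers move at their own pace and stop on an object; "force" is the grip in N (left out, the last holds). Time passes only in rows, so rows that repeat a pose let the fingers close. It gives the time, the measured TCP pose, the force, the opening and the grip force at its end, in the units of the state.
- read_state(): the state, without advancing time (a new reading comes with each control period).
- camera(name): name is "scene" or "top"; returns a dict with "image" (400x640x3 uint8, red, green, blue), "camera_matrix" (3x3 intrinsics, pixels), "pose" (4x4, takes a point from camera to world coordinates). Camera axes: x right, y down, z forward; pixel columns grow to the right and rows downward; lengths in mm; the calibration is good to about 2 mm. A picture is of the moment at which its call begins. There is no depth.
- hand_in(): hands the job in; it is judged then, once.
The state is a dict: "time_s": time; "joints": joint angles; "qd": joint speeds; "joint_efforts": joint torques, N m; "eef_pos": TCP position; "orientation": TCP orientation; "contact_force": force on the tool from outside, world axes, zero at the start; "moment": the same for the moment, N m; "width": finger opening in mm; "grasp_force": force on a finger pad.
Only numpy, scipy, OpenCV 4.12 (cv2) and the standard library are available. Lean on these libraries where they do the work, as an engineer would, in place of code of your own. Each camera call takes 0.05 s, during which the arm holds its last target. There are 200 camera calls.

## Task

The keys lie behind the pen cup and the torch on the wooden tray: first stand the cup and the torch side by side on the grey felt mat, then lay the keys flat inside the round bowl of the steel spoon rest, and only after that stand the cup back wholly on its round cork coaster and the torch wholly on its square white one. Keep the cup and the torch upright all the time, and do not shift the blue nazar ornament, the beige box or the green spectacles case.

Things in the scene. Friction and masses are not known exactly. Their poses are not given: they have to be found in the camera images.
- pen_cup_center (a point): Brushed aluminium pen cup, an upright round cylinder 60 mm in diameter and 95 mm high, 160 g; its three fixed pencils end at the rim. The point is on its axis half-way up (47.5 mm above its underside); z up. Grip it about 30 mm below the rim, so that the gripper's body stays clear of it. Starts on the round cork coaster.
- torch_center (a point): Black plastic torch upright on its wide head, 110 mm high, 180 g: head 44 mm in diameter up to 24 mm, tapering until 36 mm, then a round barrel 32 mm in diameter with a red button on top. The point is on its axis half-way up (55 mm above its underside), on the barrel; z up. Grip it about 30 mm below its top. Starts on the square white coaster.
- keys_center (a point): Three keys in one rigid piece: red fob 40 mm long (x), 18 wide (y), 18 high (z up), three flat keys 4 mm thick fanned at its +x end, brass stub at -x. All reaches 30 mm to -x, 60 mm to +x, 26 mm to either side of this point: the fob's centre, 9 mm above the underside; grip across its width. Starts flat on the wooden tray (fixed, top 8 mm above the console), behind and partly between cup and torch.
- spoon_rest_floor (a point): Stainless steel spoon rest, fixed: a round flat-floored bowl with a short tail, seen from above like a small pan. The point is the centre of the bowl's floor, 4 mm above the console; z up, the tail runs along -x from 74 to 126 mm. The floor is free out to a radius of 68 mm; a round rim bead stands 8 mm above the floor between radii 68 and 76 mm.
- side_mat_top (a point): Grey felt mat, the side area, fixed, 200 mm (its x) by 130 mm (its y), 4 mm thick, lying flat on the console. The point is the centre of its top face, 4 mm above the console; z up.
- cup_coaster_top (a point): Round cork coaster, the pen cup's place, fixed on the wooden tray, 90 mm in diameter. The point is the centre of its top face, 12 mm above the console; z up.
- torch_coaster_top (a point): Square white ceramic coaster, the torch's place, fixed on the wooden tray, 74 x 74 mm, sides along its x and y. The point is the centre of its top face, 12 mm above the console; z up.
- nazar: Bystander: blue glass nazar ornament, an upright eye-patterned disc 70 mm in diameter on a small wooden foot 50 x 70 mm, 80 mm high in all, loose. Origin at the centre of its underside. Leave it alone.
- flap_box: Bystander: beige plastic box with a shut hinged flap on top, 84 x 124 mm and 56 mm high, loose. Origin at the centre of its underside. Leave it alone.
- glasses_case: Bystander: dark green spectacles case lying flat, 60 mm (its x) by 155 mm (its y), 36 mm high, loose. Origin at the centre of its underside. Leave it alone.

How it is judged (in metres and radians):
On the way, in this order (a step that is already met when the one before it is completed fails the run):
1. the pen cup and the torch both stand upright and released on the grey felt mat, the keys still lying where they were (within 20 mm) (x of pen_cup_center in the frame of side_mat_top between -0.085 and 0.085 m and y of pen_cup_center in the frame of side_mat_top between -0.05 and 0.05 m and z of pen_cup_center in the frame of side_mat_top between 0.0415 and 0.0535 m and angle between each of pen_cup_center, torch_center's own z axis and vertical below 0.08 rad and x of torch_center in the frame of side_mat_top between -0.085 and 0.085 m and y of torch_center in the frame of side_mat_top between -0.05 and 0.05 m and z of torch_center in the frame of side_mat_top between 0.049 and 0.061 m and linear speed of each of pen_cup, torch below 0.02 m/s and contact force between each of pen_cup, torch and the fingers below 0.2 N and distance of keys_center from where it was at the start of the episode below 0.02 m), for 0.2 s.
2. the keys lie flat and released in the spoon rest while the cup and the torch still stand on the mat (x of pen_cup_center in the frame of side_mat_top between -0.085 and 0.085 m and y of pen_cup_center in the frame of side_mat_top between -0.05 and 0.05 m and z of pen_cup_center in the frame of side_mat_top between 0.0415 and 0.0535 m and angle between each of pen_cup_center, torch_center, keys_center's own z axis and vertical below 0.08 rad and x of torch_center in the frame of side_mat_top between -0.085 and 0.085 m and y of torch_center in the frame of side_mat_top between -0.05 and 0.05 m and z of torch_center in the frame of side_mat_top between 0.049 and 0.061 m and horizontal distance between keys_center and spoon_rest_floor below 0.04 m and z of keys_center in the frame of spoon_rest_floor between 0.003 and 0.015 m and linear speed of each of keys, pen_cup, torch below 0.02 m/s and contact force between each of keys, pen_cup, torch and the fingers below 0.2 N), for 0.2 s.
At the end, for the whole second after the job is handed in: Cup upright on the round coaster, torch upright on the square one (each within 16 mm of its centre); keys flat in the spoon rest (fob within 40 mm of the bowl's centre, not propped on the rim); all released and at rest; ornament, box and spectacles case within 20 mm of their starts (horizontal distance between pen_cup_center and cup_coaster_top below 0.016 m and angle between each of pen_cup_center, torch_center's own z axis and vertical below 0.06 rad and z of pen_cup_center in the frame of cup_coaster_top between 0.0415 and 0.0535 m and x of torch_center in the frame of torch_coaster_top between -0.016 and 0.016 m and y of torch_center in the frame of torch_coaster_top between -0.016 and 0.016 m and z of torch_center in the frame of torch_coaster_top between 0.049 and 0.061 m and horizontal distance between keys_center and spoon_rest_floor below 0.04 m and angle between keys_center's own z axis and vertical below 0.08 rad and z of keys_center in the frame of spoon_rest_floor between 0.003 and 0.015 m and linear speed of each of keys, pen_cup, torch below 0.02 m/s and contact force between each of keys, pen_cup, torch and the fingers below 0.2 N and distance of each of nazar, flap_box, glasses_case from where it was at the start of the episode below 0.02 m); the robot touches nothing.
It fails at once if the pen cup is tipped over (angle between pen_cup_center's own z axis and vertical above 0.5 rad).
It fails at once if the torch is tipped over (angle between torch_center's own z axis and vertical above 0.5 rad).
It fails at once if the blue nazar ornament is shifted by more than 20 mm (distance of nazar from where it was at the start of the episode above 0.02 m).
It fails at once if the beige flap box is shifted by more than 20 mm (distance of flap_box from where it was at the start of the episode above 0.02 m).
It fails at once if the spectacles case is shifted by more than 20 mm (distance of glasses_case from where it was at the start of the episode above 0.02 m).
It also fails if it takes over 120 s, if anything falls off the work surface, if the arm or the gripper's body presses on something with over 40 N, if the wrist force passes 120 N, or if a joint passes its speed limit or range.

## Working session

There is one attempt and no reset: what is moved stays moved. The work goes in short steps, Python scripts to look and compute and a tool call to move; the robot and the scene stay as the last step left them, time stands still between calls to the robot, and variables do not carry over. Pictures are saved under pics/ and viewed, at most 14 in all, crops included, and the job is handed in when it is done.

Besides the shell and the picture viewer there is one more tool, called after "Request:" as name(argument=value, ...) on one line, values as JSON. play_rows: Moves the arm, as the interface text tells. Its arguments: {"type":"object","properties":{"increments":{"type":"array"},"force":{"type":"number"}},"required":["increments"]}

```bash
mkdir -p pics
cat > h.py <<'E'
import numpy as np, cv2
from station import read_state, camera
def snap(name,fn):
    c=camera(name); cv2.imwrite('pics/'+fn,cv2.cvtColor(c['image'],cv2.COLOR_RGB2BGR)); return c
def ray(c,u,v,z):
    K=np.array(c['camera_matrix']);T=np.array(c['pose'])
    d=T[:3,:3]@np.linalg.solve(K,[u,v,1.]);o=T[:3,3]
    return o+d*(z-o[2])/d[2]
def proj(c,p):
    K=np.array(c['camera_matrix']);T=np.array(c['pose'])
    q=K@(T[:3,:3].T@(np.array(p)-T[:3,3]));return q[:2]/q[2]
E
python3 - <<'E'
from h import *
for n in('top','scene'):
    c=snap(n,n+'0.png'); print(n,np.round(c['camera_matrix'],1).tolist(),np.round(c['pose'],3).tolist())
s=read_state();print(s['orientation'],s['eef_pos'],s['width'])
E
```

```text
top [[477.3, 0.0, 324.6], [0.0, 477.3, 197.0], [0.0, 0.0, 1.0]] [[-0.009, -0.994, 0.105, 486.899], [-1.0, 0.01, 0.01, -10.131], [-0.011, -0.105, -0.994, 1112.732], [0.0, 0.0, 0.0, 1.0]]
scene [[369.0, 0.0, 319.5], [0.0, 369.0, 193.6], [0.0, 0.0, 1.0]] [[-0.183, 0.803, -0.568, 1049.136], [0.983, 0.158, -0.093, 69.148], [0.016, -0.575, -0.818, 740.023], [0.0, 0.0, 0.0, 1.0]]
[[-9.22686748e-01  3.85550067e-01 -5.56929256e-04]
 [ 3.85550449e-01  9.22686202e-01 -1.01179092e-03]
 [ 1.23774884e-04 -1.14829040e-03 -9.99999333e-01]] [202.22142777 484.08975597 247.80901366] 85.39054373010683
```

View pics/top0.png

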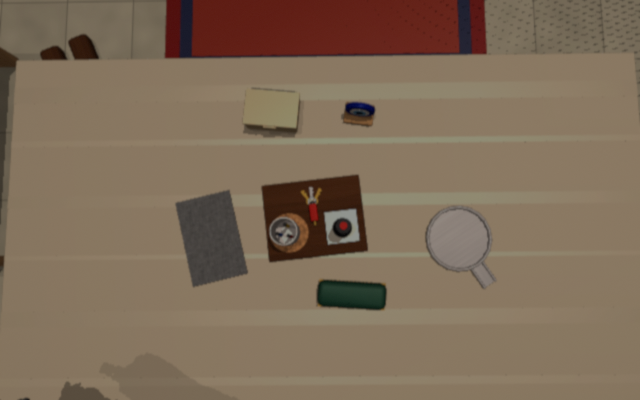

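View pics/scene0.png

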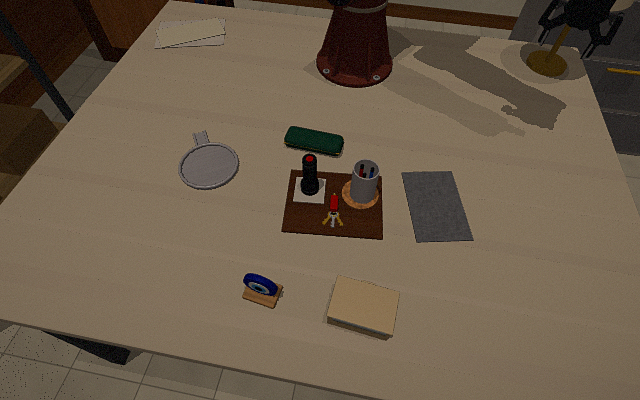

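The top view shows the mat at about (211,238), cup (284,231), torch (343,227), keys fob (313,212) and bowl (458,239). The case lies near (352,295), the box at (272,110) and the nazar at (360,113). Next I'll measure them.

Run:
```python
from h import *
c=camera('top');im=c['image'];hsv=cv2.cvtColor(im,cv2.COLOR_RGB2HSV)
H,S,V=[hsv[...,i].astype(int) for i in range(3)]
def comp(m,box):
    x0,y0,x1,y1=box;k=np.zeros(m.shape,np.uint8);k[y0:y1,x0:x1]=m[y0:y1,x0:x1]
    n,l,s,ce=cv2.connectedComponentsWithStats(k);i=1+np.argmax(s[1:,4]);mm=(l==i).astype(np.uint8)
    ct=max(cv2.findContours(mm,0,2)[0],key=cv2.contourArea);return ct,s[i],ce[i]
def rect(nm,m,box,z):
    ct,s,ce=comp(m,box);P=np.array([ray(c,*p[0],z)[:2] for p in ct],np.float32)
    r=cv2.minAreaRect(P);print(nm,'area',s[4],'rect c',np.round(r[0],1),'size',np.round(r[1],1),'ang',round(r[2],1),'corners',np.round(cv2.boxPoints(r)).tolist(),'cen',np.round(ray(c,*ce,z)[:2],1))
rect('mat',(S<40)&(V<130),(165,180,255,295),4)
rect('white',(S<50)&(V>120),(318,200,366,250),12)
rect('cork',(S>110)&(H<20)&(V>110),(262,205,312,258),12)
rect('fob',((H<6)|(H>174))&(S>150)&(V>90),(300,198,325,224),17)
rect('keysall',(V>95),(298,183,326,206),8)
rect('button',((H<8)|(H>172))&(S>120)&(V>60),(328,212,358,240),122)
rect('case',(H>50)&(H<95)&(S>80),(305,270,400,320),30)
rect('tray',(V<110)&(H<20),(255,170,375,270),8)
ct,s,ce=comp((S<50)&(V>90),(415,195,505,300));print('bowl',s,ce)
# cup rim
big=cv2.resize(im[170:270,240:380],None,fx=5,fy=5,interpolation=cv2.INTER_CUBIC)
cv2.imwrite('pics/crop.png',big[...,::-1]);
big=cv2.resize(im[195:300,415:505],None,fx=5,fy=5);cv2.imwrite('pics/crop2.png',big[...,::-1])
for p in[(458,239)]:print(ray(c,*p,8))
for p in[(245,88),(299,90),(299,131),(244,126)]:print('box',ray(c,*p,56)[:2].round())
for p in[(344,124),(376,124),(360,103)]:print('naz',ray(c,*p,10)[:2].round())
```

```text
mat area 4563 rect c [512.8 266.4] size [195.7 126.5] ang 13.2 corners [[403.0, 306.0], [432.0, 182.0], [623.0, 227.0], [594.0, 350.0]] cen [511.5 266.2]
white area 513 rect c [535.6 -36.8] size [70.6 72.1] ang 5.8 corners [[497.0, -4.0], [504.0, -76.0], [574.0, -69.0], [567.0, 3.0]] cen [543.  -40.7]
cork area 274 rect c [525.3  62. ] size [84.2 40.2] ang 6.6 corners [[481.0, 77.0], [486.0, 37.0], [569.0, 47.0], [565.0, 87.0]] cen [526.7  59.3]
fob area 119 rect c [569.6  28. ] size [38.5 16.6] ang 7.8 corners [[549.0, 34.0], [552.0, 17.0], [590.0, 22.0], [588.0, 39.0]] cen [569.5  28. ]
keysall area 173 rect c [606.7  35.6] size [44.  42.4] ang 83.0 corners [[583.0, 16.0], [625.0, 11.0], [630.0, 55.0], [588.0, 60.0]] cen [607.   32.6]
button area 65 rect c [533.1 -37.4] size [16.6 16.6] ang 89.4 corners [[525.0, -46.0], [541.0, -46.0], [541.0, -29.0], [525.0, -29.0]] cen [532.8 -37.7]
case area 1585 rect c [382.4 -56. ] size [148.   53.4] ang 86.0 corners [[351.0, -128.0], [404.0, -132.0], [414.0, 16.0], [361.0, 20.0]] cen [382.3 -56.4]
tray area 6230 rect c [555.6  26.8] size [181.6 230.7] ang 6.0 corners [[453.0, 132.0], [477.0, -97.0], [658.0, -78.0], [634.0, 151.0]] cen [558.3  30.9]
bowl [ 426  206   70   82 3639] [460.78840341 241.63918659]
[ 503.613999   -304.38872669    8.        ]
box [851. 181.]
box [845.  57.]
box [750.  57.]
box [763. 182.]
naz [777. -46.]
naz [ 776. -121.]
naz [827. -85.]
```

View pics/crop.png

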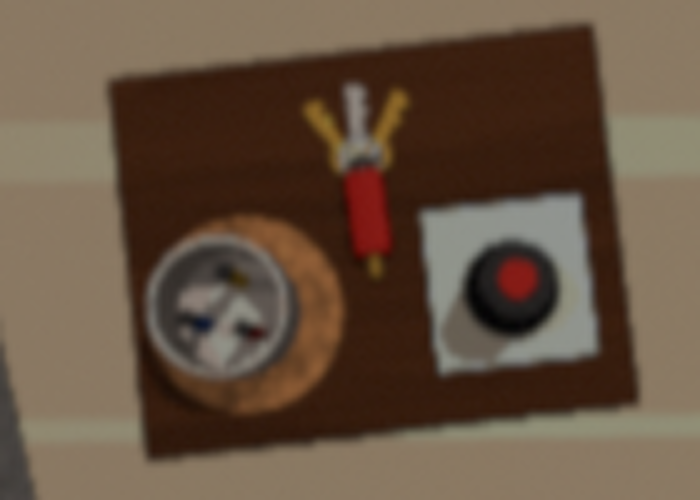

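```bash
cat >> h.py <<'E'
def go(x,y,z,yaw=97.5):
    s=read_state();R=np.array(s['orientation']);d=R.T@(np.array([x,y,z])-s['eef_pos'])
    cur=np.degrees(np.arctan2(R[1,1],R[0,1]));return d.round(1),'turn',round(-np.radians(yaw-cur),3)
E
python3 - <<'E'
from h import *
from station import tips_ahead
c=camera('top')
print('cup',ray(c,283.7,231.3,107),'cork',ray(c,288.9,232.7,12),'bowl',ray(c,458.5,238.7,12))
try: print(tips_ahead())
except Exception: print(tips_ahead)
m=np.array([512,266.3]);a=np.radians(13.2);ex=np.array([np.cos(a),np.sin(a)])
print('cup mat',m+42*ex,'torch mat',m-42*ex)
p=ray(c,283.7,231.3,107);print(go(p[0],p[1],180))
E
```

```text
cup [521.74042717  87.12785271 107.        ] cork [521.69734613  84.3278619   12.        ] bowl [ 504.22705815 -304.49144054   12.        ]
17.0
cup mat [552.89031392 275.89073654] torch mat [471.10968608 256.70926346]
(array([-447.9, -243.2,   68.1]), 'turn', np.float64(-0.527))
```

Request:
play_rows(increments=[{"claw": -1,"tx": -448,"ty": -243,"tz": 68,"turn": -0.527},{"claw": -1,"tx": -448,"ty": -243,"tz": 68,"turn": -0.527},{"claw": -1,"tx": -448,"ty": -243,"tz": 68,"turn": -0.527},{"claw": -1,"tx": -448,"ty": -243,"tz": 68,"turn": -0.527},{"claw": -1,"tx": -448,"ty": -243,"tz": 68,"turn": -0.527},{"claw": -1,"tx": -448,"ty": -243,"tz": 68,"turn": -0.527},{"claw": -1,"tx": -448,"ty": -243,"tz": 68,"turn": -0.527},{"claw": -1,"tx": -448,"ty": -243,"tz": 68,"turn": -0.527},{"claw": -1,"tx": -448,"ty": -243,"tz": 68,"turn": -0.527},{"claw": -1,"tx": -448,"ty": -243,"tz": 68,"turn": -0.527}])

```text
time_s: 1.45
eef_pos: [523.1, 85.4, 179.6]
orientation: [[-0.992, -0.127, -0.001], [-0.127, 0.992, -0.0], [0.001, -0.0, -1.0]]
contact_force: [-0.4, 0.3, -0.7]
width: 85.6
grasp_force: 0.0
```

Run:
```python
from h import *
print(go(521.7,87.1,75), read_state()['eef_pos'])
c=snap('scene','s1.png')
# scene check of cup: predicted rim centre, torch top, cork, fob
for n,p in dict(cup=(521.7,87.1,107),torch=(533,-37.4,122),cork=(521.7,84.3,12),fob=(569.6,28,26),bowl=(504,-304.5,4),tool=read_state()['eef_pos']).items(): print(n,proj(c,p).round(1))
```

```text
(array([  1.1,   1.9, 104.6]), 'turn', np.float64(-0.003)) [523.11278723  85.42930653 179.56945294]
cup [366.7 168.1]
torch [310.4 159. ]
cork [360.8 192.7]
fob [335.  201.8]
bowl [210.7 165. ]
tool [370.7 145.7]
```

View pics/s1.png

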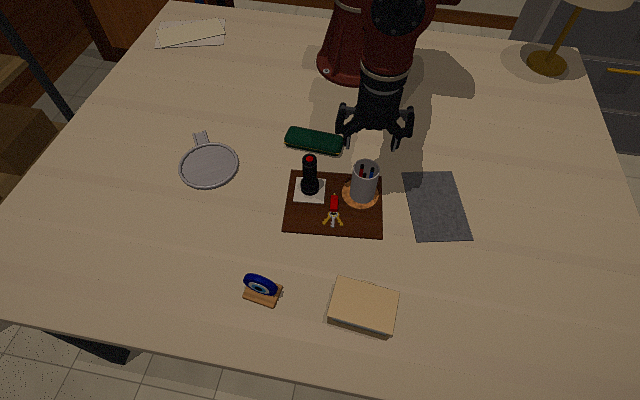

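The scene view shows the open gripper above the cup, and the cup rim near (366,168) and torch top near (310,158) match the predictions. I'll descend and grip.

Request:
play_rows(increments=[{"claw": -1,"tx": 1,"ty": 2,"tz": 40},{"claw": -1,"tx": 1,"ty": 2,"tz": 75},{"claw": -1,"tx": 1,"ty": 2,"tz": 104},{"claw": -1,"tx": 1,"ty": 2,"tz": 104},{"claw": 0.5,"tx": 1,"ty": 2,"tz": 104},{"claw": 0.5,"tx": 1,"ty": 2,"tz": 104},{"claw": 0.5,"tx": 1,"ty": 2,"tz": 104},{"claw": 0.5,"tx": 1,"ty": 2,"tz": 104},{"claw": 0.5,"tx": 1,"ty": 2,"tz": 104},{"claw": 0.5,"tx": 1,"ty": 2,"tz": 104}], force=40)

```text
invalid input at $.increments[0]: expected keys claw, tx, ty, tz, turn
```

Run:
```python
from h import *
print(go(552.9,275.9,69,103), read_state()['width'])
```

```text
(array([-55. , 183.7, 110.8]), 'turn', np.float64(-0.098)) 85.32362368112786
```

Request:
play_rows(increments=[{"claw": -1,"tx": 1,"ty": 2,"tz": 40,"turn": 0},{"claw": -1,"tx": 1,"ty": 2,"tz": 75,"turn": 0},{"claw": -1,"tx": 1,"ty": 2,"tz": 104,"turn": 0},{"claw": -1,"tx": 1,"ty": 2,"tz": 104,"turn": 0},{"claw": 0.5,"tx": 1,"ty": 2,"tz": 104,"turn": 0},{"claw": 0.5,"tx": 1,"ty": 2,"tz": 104,"turn": 0},{"claw": 0.5,"tx": 1,"ty": 2,"tz": 104,"turn": 0},{"claw": 0.5,"tx": 1,"ty": 2,"tz": 104,"turn": 0},{"claw": 0.5,"tx": 1,"ty": 2,"tz": 104,"turn": 0},{"claw": 0.5,"tx": 1,"ty": 2,"tz": 104,"turn": 0}], force=40)

```text
time_s: 2.75
eef_pos: [521.8, 89.5, 78.1]
orientation: [[-0.991, -0.131, 0.003], [-0.131, 0.991, 0.0], [-0.003, -0.0, -1.0]]
contact_force: [-2.2, -0.5, 5.3]
width: 58.4
grasp_force: 42.5
```

Run:
```python
from h import *
s=read_state();print(go(552.9,275.9,67,103), s['width'],s['grasp_force'],s['eef_pos'])
```

```text
(array([-55.3, 180.7,  11.2]), 'turn', np.float64(-0.095)) 58.432174594565964 42.50929702073336 [521.76372979  89.54025979  78.07754161]
```

Request:
play_rows(increments=[{"claw": 0.5,"tx": 0,"ty": 0,"tz": -15,"turn": 0},{"claw": 0.5,"tx": 0,"ty": 0,"tz": -35,"turn": 0},{"claw": 0.5,"tx": -6,"ty": 20,"tz": -45,"turn": -0.01},{"claw": 0.5,"tx": -15,"ty": 50,"tz": -45,"turn": -0.03},{"claw": 0.5,"tx": -26,"ty": 85,"tz": -45,"turn": -0.05},{"claw": 0.5,"tx": -37,"ty": 120,"tz": -45,"turn": -0.07},{"claw": 0.5,"tx": -48,"ty": 155,"tz": -45,"turn": -0.09},{"claw": 0.5,"tx": -55,"ty": 175,"tz": -45,"turn": -0.095},{"claw": 0.5,"tx": -55,"ty": 181,"tz": -45,"turn": -0.095},{"claw": 0.5,"tx": -55,"ty": 181,"tz": -45,"turn": -0.095}])

```text
time_s: 4.0
eef_pos: [551.5, 275.8, 121.9]
orientation: [[-0.974, -0.225, 0.0], [-0.225, 0.974, -0.0], [-0.0, -0.0, -1.0]]
contact_force: [-0.2, -0.3, -2.4]
width: 58.2
grasp_force: 43.8
```

Run:
```python
from h import *
s=read_state();print(go(552.9,275.9,70.5,103), s['width'],s['grasp_force'],s['eef_pos'])
```

```text
(array([-1.4, -0.3, 51.4]), 'turn', np.float64(-0.0)) 58.16466122935417 43.80785554647446 [551.49193104 275.84736591 121.92247954]
```

Request:
play_rows(increments=[{"claw": 0.5,"tx": 0,"ty": 0,"tz": 20,"turn": 0},{"claw": 0.5,"tx": 0,"ty": 0,"tz": 40,"turn": 0},{"claw": 0.5,"tx": 0,"ty": 0,"tz": 48,"turn": 0},{"claw": 0.5,"tx": 0,"ty": 0,"tz": 51.5,"turn": 0},{"claw": 0.5,"tx": 0,"ty": 0,"tz": 51.5,"turn": 0},{"claw": 0.5,"tx": 0,"ty": 0,"tz": 51.5,"turn": 0},{"claw": -1,"tx": 0,"ty": 0,"tz": 51.5,"turn": 0},{"claw": -1,"tx": 0,"ty": 0,"tz": 51.5,"turn": 0},{"claw": -1,"tx": 0,"ty": 0,"tz": 51.5,"turn": 0},{"claw": -1,"tx": 0,"ty": 0,"tz": 51.5,"turn": 0}])

```text
time_s: 5.25
eef_pos: [551.7, 276.0, 69.8]
orientation: [[-0.975, -0.224, 0.0], [-0.224, 0.975, 0.0], [-0.0, 0.0, -1.0]]
contact_force: [0.0, 0.3, -1.0]
width: 85.3
grasp_force: 0.0
```

Request:
play_rows(increments=[{"claw": -1,"tx": 0,"ty": 0,"tz": -40,"turn": 0},{"claw": -1,"tx": 0,"ty": 0,"tz": -80,"turn": 0},{"claw": -1,"tx": 0,"ty": 0,"tz": -120,"turn": 0},{"claw": -1,"tx": 0,"ty": 0,"tz": -120,"turn": 0}])

```text
time_s: 5.75
eef_pos: [553.6, 276.7, 193.2]
orientation: [[-0.974, -0.224, 0.006], [-0.224, 0.975, 0.002], [-0.006, 0.001, -1.0]]
contact_force: [-0.6, 0.2, -0.8]
width: 85.2
grasp_force: 0.0
```

Run:
```python
from h import *
c=snap('scene','s2.png')
print(go(533,-37.4,190), proj(c,(552.9,275.9,99)))
```

```text
(array([  89.3, -301.3,    0.8]), 'turn', np.float64(0.095)) [452.69954192 195.0586086 ]
```

View pics/s2.png

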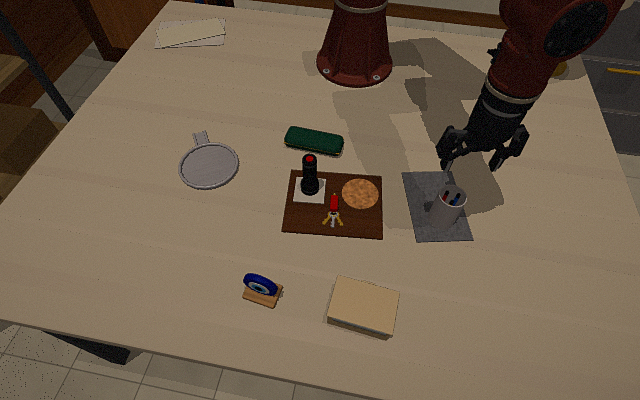

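The cup stands upright on the mat, with its rim at (453,195) as predicted. Next is the torch.

Request:
play_rows(increments=[{"claw": -1,"tx": 18,"ty": -60,"tz": 0,"turn": 0.095},{"claw": -1,"tx": 36,"ty": -120,"tz": 0,"turn": 0.095},{"claw": -1,"tx": 54,"ty": -180,"tz": 0,"turn": 0.095},{"claw": -1,"tx": 71,"ty": -240,"tz": 0,"turn": 0.095},{"claw": -1,"tx": 89,"ty": -301,"tz": 0,"turn": 0.095},{"claw": -1,"tx": 89,"ty": -301,"tz": 0,"turn": 0.095},{"claw": -1,"tx": 89,"ty": -301,"tz": 0,"turn": 0.095},{"claw": -1,"tx": 89,"ty": -301,"tz": 0,"turn": 0.095}])

```text
time_s: 6.8
eef_pos: [532.2, -36.1, 189.3]
orientation: [[-0.991, -0.132, -0.001], [-0.132, 0.991, 0.0], [0.001, 0.001, -1.0]]
contact_force: [-0.4, -0.5, -0.4]
width: 85.3
grasp_force: 0.0
```

Run:
```python
from h import *
print(go(533,-37.4,90),read_state()['eef_pos'])
c=camera('top');im=c['image']
# cork fully visible now? orange mask
hsv=cv2.cvtColor(im,cv2.COLOR_RGB2HSV).astype(int)
m=((hsv[...,1]>90)&(hsv[...,0]<20)&(hsv[...,2]>110)).astype(np.uint8);k=np.zeros_like(m);k[205:262,262:316]=m[205:262,262:316]
ct=max(cv2.findContours(k,0,2)[0],key=cv2.contourArea);(x,y),r=cv2.minEnclosingCircle(ct);print(x,y,r,ray(c,x,y,12))
```

```text
(array([-0.7, -1.5, 99.3]), 'turn', np.float64(0.002)) [532.1909705  -36.06624791 189.27241287]
286.45867919921875 231.62396240234375 19.16975212097168 [524.22498818  89.95337334  12.        ]
```

Request:
play_rows(increments=[{"claw": -1,"tx": -1,"ty": -1.5,"tz": 40,"turn": 0},{"claw": -1,"tx": -1,"ty": -1.5,"tz": 75,"turn": 0},{"claw": -1,"tx": -1,"ty": -1.5,"tz": 99,"turn": 0},{"claw": -1,"tx": -1,"ty": -1.5,"tz": 99,"turn": 0},{"claw": 0.9,"tx": -1,"ty": -1.5,"tz": 99,"turn": 0},{"claw": 0.9,"tx": -1,"ty": -1.5,"tz": 99,"turn": 0},{"claw": 0.9,"tx": -1,"ty": -1.5,"tz": 99,"turn": 0},{"claw": 0.9,"tx": -1,"ty": -1.5,"tz": 99,"turn": 0},{"claw": 0.9,"tx": -1,"ty": -1.5,"tz": 99,"turn": 0},{"claw": 0.9,"tx": -1,"ty": -1.5,"tz": 99,"turn": 0}], force=40)

```text
time_s: 8.1
eef_pos: [534.3, -38.9, 91.7]
orientation: [[-0.991, -0.131, 0.002], [-0.131, 0.991, -0.0], [-0.002, -0.0, -1.0]]
contact_force: [-0.5, -0.3, 6.9]
width: 30.7
grasp_force: 39.1
```

Run:
```python
from h import *
s=read_state();print(go(471,256.7,s['eef_pos'][2]-8,103), s['width'],s['grasp_force'],s['eef_pos'])
```

```text
(array([ 24.1, 301.3,   7.8]), 'turn', np.float64(-0.096)) 30.712856227562547 39.097920656204224 [534.26711278 -38.8645259   91.67453921]
```

Request:
play_rows(increments=[{"claw": 0.9,"tx": 0,"ty": 0,"tz": -20,"turn": 0},{"claw": 0.9,"tx": 2,"ty": 20,"tz": -40,"turn": -0.01},{"claw": 0.9,"tx": 5,"ty": 55,"tz": -40,"turn": -0.02},{"claw": 0.9,"tx": 8,"ty": 100,"tz": -40,"turn": -0.03},{"claw": 0.9,"tx": 12,"ty": 145,"tz": -40,"turn": -0.05},{"claw": 0.9,"tx": 16,"ty": 190,"tz": -40,"turn": -0.07},{"claw": 0.9,"tx": 19,"ty": 235,"tz": -40,"turn": -0.09},{"claw": 0.9,"tx": 22,"ty": 275,"tz": -40,"turn": -0.096},{"claw": 0.9,"tx": 24,"ty": 301,"tz": -40,"turn": -0.096},{"claw": 0.9,"tx": 24,"ty": 301,"tz": -40,"turn": -0.096}])

```text
time_s: 9.35
eef_pos: [469.8, 258.0, 130.7]
orientation: [[-0.974, -0.228, -0.0], [-0.228, 0.974, 0.0], [0.0, 0.0, -1.0]]
contact_force: [0.0, -0.6, -3.3]
width: 30.3
grasp_force: 40.2
```

Run:
```python
from h import *
s=read_state();print(go(471,256.7,84,103), s['width'],s['grasp_force'],s['eef_pos'])
```

```text
(array([-0.9, -1.5, 46.7]), 'turn', np.float64(0.003)) 30.26875810306487 40.17030894756317 [469.82536013 257.98039107 130.69270459]
```

Request:
play_rows(increments=[{"claw": 0.9,"tx": 0,"ty": 0,"tz": 20,"turn": 0},{"claw": 0.9,"tx": 0,"ty": 0,"tz": 38,"turn": 0},{"claw": 0.9,"tx": 0,"ty": 0,"tz": 44,"turn": 0},{"claw": 0.9,"tx": 0,"ty": 0,"tz": 47,"turn": 0},{"claw": 0.9,"tx": 0,"ty": 0,"tz": 47,"turn": 0},{"claw": 0.9,"tx": 0,"ty": 0,"tz": 47,"turn": 0},{"claw": -0.6,"tx": 0,"ty": 0,"tz": 47,"turn": 0},{"claw": -0.6,"tx": 0,"ty": 0,"tz": 47,"turn": 0},{"claw": -0.6,"tx": 0,"ty": 0,"tz": 47,"turn": 0},{"claw": -0.6,"tx": 0,"ty": 0,"tz": 47,"turn": 0}])

```text
time_s: 10.6
eef_pos: [470.5, 256.6, 83.9]
orientation: [[-0.974, -0.225, 0.0], [-0.225, 0.974, 0.0], [-0.0, 0.0, -1.0]]
contact_force: [0.2, -0.9, 0.3]
width: 68.1
grasp_force: 0.0
```

Request:
play_rows(increments=[{"claw": -0.6,"tx": 0,"ty": 0,"tz": -40,"turn": 0},{"claw": -0.6,"tx": 0,"ty": 0,"tz": -80,"turn": 0},{"claw": -0.6,"tx": 0,"ty": 0,"tz": -110,"turn": 0},{"claw": -0.6,"tx": 0,"ty": 0,"tz": -110,"turn": 0}])

```text
time_s: 11.1
eef_pos: [471.9, 257.1, 196.1]
orientation: [[-0.974, -0.225, 0.004], [-0.225, 0.974, 0.002], [-0.004, 0.001, -1.0]]
contact_force: [-0.1, -0.2, -1.0]
width: 68.2
grasp_force: 0.0
```

Run:
```python
from h import *
print(go(571,28,130),read_state()['eef_pos'])
```

```text
(array([ -44.6, -245.6,   66.1]), 'turn', np.float64(0.096)) [471.88707665 257.14800634 196.08054928]
```

Request:
play_rows(increments=[{"claw": 0.05,"tx": -10,"ty": -55,"tz": 0,"turn": 0.096},{"claw": 0.05,"tx": -20,"ty": -110,"tz": 0,"turn": 0.096},{"claw": 0.05,"tx": -30,"ty": -165,"tz": 10,"turn": 0.096},{"claw": 0.05,"tx": -40,"ty": -220,"tz": 40,"turn": 0.096},{"claw": 0.05,"tx": -45,"ty": -246,"tz": 66,"turn": 0.096},{"claw": 0.05,"tx": -45,"ty": -246,"tz": 66,"turn": 0.096},{"claw": 0.05,"tx": -45,"ty": -246,"tz": 66,"turn": 0.096}])

```text
time_s: 11.98
eef_pos: [569.2, 27.6, 127.5]
orientation: [[-0.991, -0.131, -0.001], [-0.131, 0.991, 0.0], [0.001, 0.001, -1.0]]
contact_force: [-0.5, 0.7, 0.3]
width: 40.5
grasp_force: 0.0
```

Run:
```python
from h import *
print(go(571,28,31),read_state()['eef_pos'],read_state()['width'])
c=snap('scene','s3.png');im=c['image']
print('fob pred',proj(c,(569.6,28,26)), 'tips', proj(c,np.array(read_state()['eef_pos'])-[0,0,17]))
cv2.imwrite('pics/s3c.png',cv2.resize(im[100:250,270:490],None,fx=3.6,fy=3.6)[...,::-1])
```

```text
(array([-1.9,  0.1, 96.5]), 'turn', np.float64(0.0)) [569.19148505  27.59516155 127.53648787] 40.470971801747886
fob pred [335.03150844 201.8479982 ] tips [336.98020568 179.69265357]
```

View pics/s3c.png

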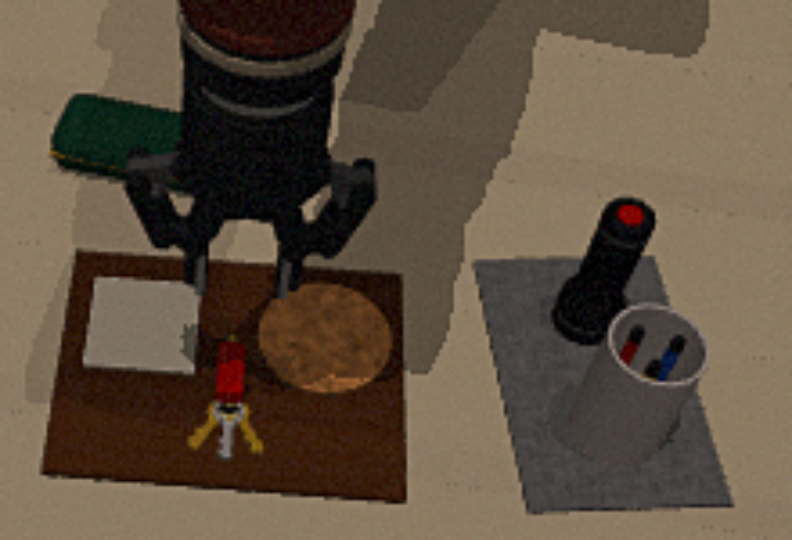

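The torch and cup both stand on the mat. The fob sits at about (334,203), as predicted, and the gripper is above it, so I'll descend.

Request:
play_rows(increments=[{"claw": 0.05,"tx": -2,"ty": 0,"tz": 40,"turn": 0},{"claw": 0.05,"tx": -2,"ty": 0,"tz": 75,"turn": 0},{"claw": 0.05,"tx": -2,"ty": 0,"tz": 97,"turn": 0},{"claw": 0.05,"tx": -2,"ty": 0,"tz": 97,"turn": 0},{"claw": 1,"tx": -2,"ty": 0,"tz": 97,"turn": 0},{"claw": 1,"tx": -2,"ty": 0,"tz": 97,"turn": 0},{"claw": 1,"tx": -2,"ty": 0,"tz": 97,"turn": 0},{"claw": 1,"tx": -2,"ty": 0,"tz": 97,"turn": 0},{"claw": 1,"tx": -2,"ty": 0,"tz": 97,"turn": 0}], force=40)

```text
time_s: 13.15
eef_pos: [572.8, 27.6, 32.5]
orientation: [[-0.991, -0.131, 0.003], [-0.131, 0.991, 0.0], [-0.003, 0.0, -1.0]]
contact_force: [-0.7, 1.8, 8.2]
width: 16.8
grasp_force: 40.2
```

Request:
play_rows(increments=[{"claw": 1,"tx": 0,"ty": 0,"tz": -15,"turn": 0},{"claw": 1,"tx": 0,"ty": 0,"tz": -35,"turn": 0},{"claw": 1,"tx": 0,"ty": 0,"tz": -60,"turn": 0},{"claw": 1,"tx": 0,"ty": 0,"tz": -60,"turn": 0}])

```text
time_s: 13.65
eef_pos: [573.5, 27.1, 93.6]
orientation: [[-0.991, -0.131, 0.005], [-0.131, 0.991, -0.0], [-0.005, -0.001, -1.0]]
contact_force: [1.0, -0.8, -1.1]
width: 17.3
grasp_force: 39.3
```

Run:
```python
from h import *
s=read_state();a=np.radians(7.5)
# keep tool aligned; fob 15 mm back of bowl centre along key axis
print(go(504.2-15*np.cos(a),-304.5-15*np.sin(a),s['eef_pos'][2]),s['eef_pos'],s['width'])
```

```text
(array([ 1.271e+02, -3.197e+02, -2.000e-01]), 'turn', np.float64(0.0)) [573.50287558  27.12334019  93.60015451] 17.30704196817048
```

Request:
play_rows(increments=[{"claw": 1,"tx": 12,"ty": -30,"tz": 0,"turn": 0},{"claw": 1,"tx": 28,"ty": -70,"tz": 0,"turn": 0},{"claw": 1,"tx": 44,"ty": -112,"tz": 0,"turn": 0},{"claw": 1,"tx": 60,"ty": -154,"tz": 0,"turn": 0},{"claw": 1,"tx": 76,"ty": -196,"tz": 0,"turn": 0},{"claw": 1,"tx": 92,"ty": -238,"tz": 0,"turn": 0},{"claw": 1,"tx": 108,"ty": -280,"tz": 0,"turn": 0},{"claw": 1,"tx": 119,"ty": -308,"tz": 0,"turn": 0},{"claw": 1,"tx": 125,"ty": -320,"tz": 0,"turn": 0},{"claw": 1,"tx": 125,"ty": -320,"tz": 0,"turn": 0}])

```text
time_s: 14.9
eef_pos: [489.3, -306.3, 90.5]
orientation: [[-0.992, -0.13, -0.0], [-0.13, 0.992, 0.001], [0.0, 0.001, -1.0]]
contact_force: [0.3, 1.2, -0.9]
width: 16.5
grasp_force: 39.3
```

Run:
```python
from h import *
s=read_state();print(s['eef_pos'],s['width'])
c=snap('scene','s4.png');cv2.imwrite('pics/s4c.png',cv2.resize(c['image'][80:230,130:330],None,fx=3.6,fy=3.6)[...,::-1])
```

```text
[ 489.29090187 -306.2546361    90.53100546] 16.546787584581576
```

View pics/s4c.png

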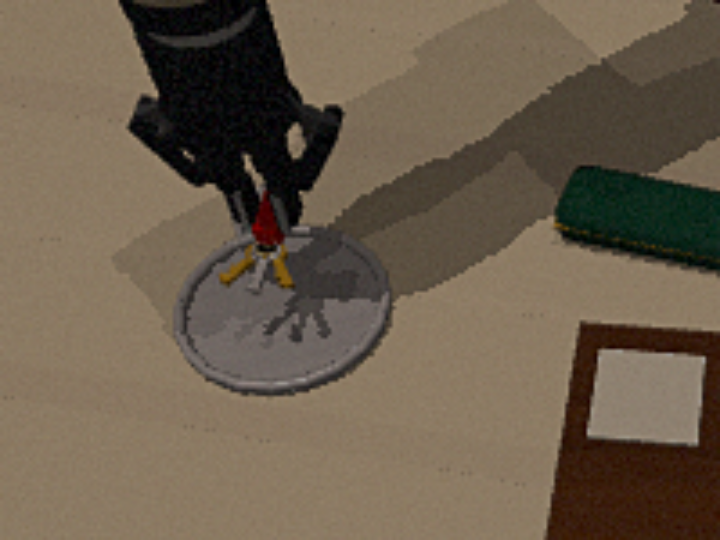

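The keys are held level over the bowl. I'll lower and release them.

Request:
play_rows(increments=[{"claw": 1,"tx": 0,"ty": 0,"tz": 25,"turn": 0},{"claw": 1,"tx": 0,"ty": 0,"tz": 48,"turn": 0},{"claw": 1,"tx": 0,"ty": 0,"tz": 58,"turn": 0},{"claw": 1,"tx": 0,"ty": 0,"tz": 62,"turn": 0},{"claw": 1,"tx": 0,"ty": 0,"tz": 62,"turn": 0},{"claw": 1,"tx": 0,"ty": 0,"tz": 62,"turn": 0},{"claw": 0.2,"tx": 0,"ty": 0,"tz": 62,"turn": 0},{"claw": 0.2,"tx": 0,"ty": 0,"tz": 62,"turn": 0},{"claw": 0.2,"tx": 0,"ty": 0,"tz": 62,"turn": 0}])

```text
time_s: 16.08
eef_pos: [489.7, -306.4, 28.9]
orientation: [[-0.991, -0.131, 0.0], [-0.131, 0.991, -0.0], [-0.0, -0.0, -1.0]]
contact_force: [-0.0, -0.2, -0.6]
width: 34.4
grasp_force: 0.0
```

Request:
play_rows(increments=[{"claw": 0.2,"tx": 0,"ty": 0,"tz": -20,"turn": 0},{"claw": 0.2,"tx": 0,"ty": 0,"tz": -60,"turn": 0},{"claw": 0.2,"tx": 0,"ty": 0,"tz": -110,"turn": 0},{"claw": 0.2,"tx": 0,"ty": 100,"tz": -160,"turn": 0},{"claw": 0.2,"tx": 0,"ty": 100,"tz": -160,"turn": 0},{"claw": 0.2,"tx": 0,"ty": 100,"tz": -160,"turn": 0}])

```text
time_s: 16.82
eef_pos: [476.9, -205.2, 190.7]
orientation: [[-0.991, -0.134, 0.002], [-0.134, 0.991, -0.001], [-0.002, -0.001, -1.0]]
contact_force: [0.5, -0.7, -0.6]
width: 34.2
grasp_force: 0.0
```

Run:
```python
from h import *
s=read_state();print(s['eef_pos'],s['width'])
c=snap('scene','s5.png');t=snap('top','t5.png')
a=cv2.resize(c['image'][110:250,160:500],(800,330));b=cv2.resize(t['image'][180:300,170:500],(720,262))
a=a[:, :800];pad=np.zeros((262,800,3),np.uint8);pad[:,:720]=b
cv2.imwrite('pics/s5c.png',np.vstack([a,pad])[...,::-1])
print(go(471.0,256.7,190))
im=t['image'];hsv=cv2.cvtColor(im,cv2.COLOR_RGB2HSV).astype(int)
def cen(m,box):
    x0,y0,x1,y1=box;k=np.zeros(m.shape,np.uint8);k[y0:y1,x0:x1]=m[y0:y1,x0:x1]
    return max(cv2.findContours(k,0,2)[0],key=cv2.contourArea)
red=((hsv[...,0]<8)|(hsv[...,0]>172))&(hsv[...,1]>120)&(hsv[...,2]>60)
for n,m,b,z in[('btn',red,(175,185,255,295),114),('fob',red,(420,200,500,280),22),('cork',(hsv[...,1]>90)&(hsv[...,0]<20)&(hsv[...,2]>100),(262,205,316,262),12),('white',(hsv[...,1]<60)&(hsv[...,2]>100),(318,200,370,255),12)]:
    ct=cen(m,b);P=np.array([ray(t,*p[0],z)[:2] for p in ct],np.float32);r=cv2.minAreaRect(P);print(n,np.round(r[0],1),np.round(r[1],1),round(r[2],1))
```

```text
[ 476.89947383 -205.16769549  190.70925902] 34.21354729855001
(array([-55.3, 460.7,  -1.3]), 'turn', np.float64(0.001))
btn [469.8 258.8] [16.8 16.5] 89.5
fob [ 466.6 -386.4] [ 53.1 145. ] 63.2
cork [522.4  84.1] [89.7 87.7] 0.2
white [535.7 -37.2] [75.4 75.1] 6.2
```

View pics/s5c.png

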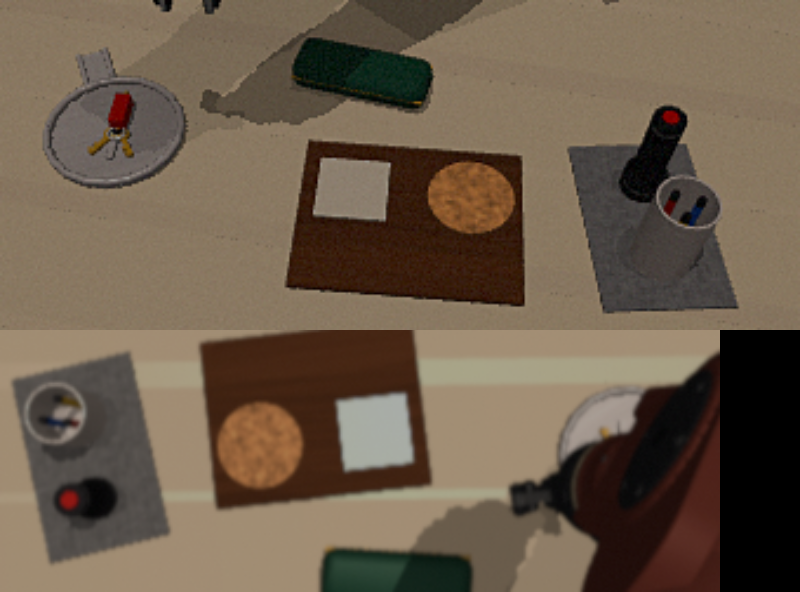

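The keys lie flat in the bowl and both tall objects are upright on the mat. The coasters are fully visible, so I'll take the torch back first.

Request:
play_rows(increments=[{"claw": -0.6,"tx": -55,"ty": 460,"tz": 0,"turn": -0.096},{"claw": -0.6,"tx": -55,"ty": 460,"tz": 0,"turn": -0.096},{"claw": -0.6,"tx": -55,"ty": 460,"tz": 0,"turn": -0.096},{"claw": -0.6,"tx": -55,"ty": 460,"tz": 0,"turn": -0.096},{"claw": -0.6,"tx": -55,"ty": 460,"tz": 0,"turn": -0.096},{"claw": -0.6,"tx": -55,"ty": 460,"tz": 0,"turn": -0.096},{"claw": -0.6,"tx": -55,"ty": 460,"tz": 0,"turn": -0.096},{"claw": -0.6,"tx": -55,"ty": 460,"tz": 0,"turn": -0.096},{"claw": -0.6,"tx": -55,"ty": 460,"tz": 0,"turn": -0.096},{"claw": -0.6,"tx": -55,"ty": 460,"tz": 0,"turn": -0.096}])

```text
time_s: 18.18
eef_pos: [471.2, 254.9, 188.0]
orientation: [[-0.975, -0.224, -0.001], [-0.224, 0.975, -0.001], [0.001, -0.001, -1.0]]
contact_force: [-0.2, -1.1, -0.1]
width: 68.4
grasp_force: 0.0
```

Run:
```python
from h import *
print(go(470.3,257.2,84,103),read_state()['width'])
```

```text
(array([  0.2,   2.5, 104. ]), 'turn', np.float64(-0.001)) 68.35669045182252
```

Request:
play_rows(increments=[{"claw": -0.6,"tx": 0,"ty": 2,"tz": 40,"turn": 0},{"claw": -0.6,"tx": 0,"ty": 2,"tz": 80,"turn": 0},{"claw": -0.6,"tx": 0,"ty": 2,"tz": 104,"turn": 0},{"claw": -0.6,"tx": 0,"ty": 2,"tz": 104,"turn": 0},{"claw": 0.9,"tx": 0,"ty": 2,"tz": 104,"turn": 0},{"claw": 0.9,"tx": 0,"ty": 2,"tz": 104,"turn": 0},{"claw": 0.9,"tx": 0,"ty": 2,"tz": 104,"turn": 0},{"claw": 0.9,"tx": 0,"ty": 2,"tz": 104,"turn": 0},{"claw": 0.9,"tx": 0,"ty": 2,"tz": 104,"turn": 0}], force=40)

```text
time_s: 19.3
eef_pos: [471.5, 258.0, 86.1]
orientation: [[-0.974, -0.225, 0.003], [-0.225, 0.974, -0.0], [-0.002, -0.001, -1.0]]
contact_force: [0.4, -3.2, 7.6]
width: 30.2
grasp_force: 39.0
```

Run:
```python
from h import *
s=read_state();print(go(535.7,-37.2,s['eef_pos'][2]+8),s['eef_pos'],s['width'])
```

```text
(array([   3.9, -302.1,   -7.8]), 'turn', np.float64(0.096)) [471.49673608 258.02440911  86.07325502] 30.150573728241053
```

Request:
play_rows(increments=[{"claw": 0.9,"tx": 0,"ty": 0,"tz": -20,"turn": 0},{"claw": 0.9,"tx": 0,"ty": -20,"tz": -45,"turn": 0.01},{"claw": 0.9,"tx": 1,"ty": -55,"tz": -50,"turn": 0.02},{"claw": 0.9,"tx": 1,"ty": -100,"tz": -50,"turn": 0.03},{"claw": 0.9,"tx": 2,"ty": -145,"tz": -50,"turn": 0.05},{"claw": 0.9,"tx": 3,"ty": -190,"tz": -50,"turn": 0.07},{"claw": 0.9,"tx": 3,"ty": -235,"tz": -50,"turn": 0.09},{"claw": 0.9,"tx": 3,"ty": -275,"tz": -50,"turn": 0.096},{"claw": 0.9,"tx": 3,"ty": -302,"tz": -50,"turn": 0.096},{"claw": 0.9,"tx": 3,"ty": -302,"tz": -50,"turn": 0.096}])

```text
time_s: 20.55
eef_pos: [536.0, -38.5, 135.0]
orientation: [[-0.992, -0.128, 0.001], [-0.128, 0.992, -0.0], [-0.001, -0.0, -1.0]]
contact_force: [-0.0, -0.4, -2.2]
width: 30.2
grasp_force: 39.9
```

Run:
```python
from h import *
s=read_state();print(go(536.5,-37.2,92.5),s['eef_pos'],s['width'])
```

```text
(array([-0.6,  1.3, 42.5]), 'turn', np.float64(-0.002)) [536.00002035 -38.51552042 135.00744067] 30.21770542171765
```

Request:
play_rows(increments=[{"claw": 0.9,"tx": 0,"ty": 1,"tz": 20,"turn": 0},{"claw": 0.9,"tx": 0,"ty": 1,"tz": 34,"turn": 0},{"claw": 0.9,"tx": 0,"ty": 1,"tz": 39,"turn": 0},{"claw": 0.9,"tx": 0,"ty": 1,"tz": 42,"turn": 0},{"claw": 0.9,"tx": 0,"ty": 1,"tz": 42,"turn": 0},{"claw": 0.9,"tx": 0,"ty": 1,"tz": 42,"turn": 0},{"claw": -0.6,"tx": 0,"ty": 1,"tz": 42,"turn": 0},{"claw": -0.6,"tx": 0,"ty": 1,"tz": 42,"turn": 0},{"claw": -0.6,"tx": 0,"ty": 1,"tz": 42,"turn": 0},{"claw": -0.6,"tx": 0,"ty": 1,"tz": 42,"turn": 0}])

```text
time_s: 21.8
eef_pos: [535.5, -35.9, 92.8]
orientation: [[-0.991, -0.131, -0.0], [-0.131, 0.991, -0.0], [0.0, -0.0, -1.0]]
contact_force: [0.4, -0.5, -0.6]
width: 68.5
grasp_force: 0.0
```

Request:
play_rows(increments=[{"claw": -0.6,"tx": 0,"ty": 0,"tz": -40,"turn": 0},{"claw": -0.6,"tx": 0,"ty": 0,"tz": -80,"turn": 0},{"claw": -1,"tx": 0,"ty": 0,"tz": -110,"turn": 0},{"claw": -1,"tx": 0,"ty": 0,"tz": -110,"turn": 0}])

```text
time_s: 22.3
eef_pos: [536.9, -36.2, 205.0]
orientation: [[-0.991, -0.131, 0.004], [-0.131, 0.991, -0.001], [-0.004, -0.001, -1.0]]
contact_force: [-0.2, -0.3, 0.3]
width: 85.6
grasp_force: 0.0
```

Run:
```python
from h import *
print(go(552.5,276,190,103),read_state()['eef_pos'])
```

```text
(array([-56.3, 307.5,  14.8]), 'turn', np.float64(-0.096)) [536.89875307 -36.15990053 205.00745331]
```

Request:
play_rows(increments=[{"claw": -1,"tx": -11,"ty": -2,"tz": 0,"turn": 0},{"claw": -1,"tx": -22,"ty": 60,"tz": 0,"turn": -0.05},{"claw": -1,"tx": -33,"ty": 120,"tz": 10,"turn": -0.096},{"claw": -1,"tx": -45,"ty": 180,"tz": 15,"turn": -0.096},{"claw": -1,"tx": -56,"ty": 240,"tz": 15,"turn": -0.096},{"claw": -1,"tx": -56,"ty": 307,"tz": 15,"turn": -0.096},{"claw": -1,"tx": -56,"ty": 307,"tz": 15,"turn": -0.096},{"claw": -1,"tx": -56,"ty": 307,"tz": 15,"turn": -0.096},{"claw": -1,"tx": -56,"ty": 307,"tz": 15,"turn": -0.096}])

```text
time_s: 23.42
eef_pos: [551.0, 274.5, 187.2]
orientation: [[-0.975, -0.224, -0.001], [-0.224, 0.975, -0.001], [0.001, -0.0, -1.0]]
contact_force: [-0.4, 0.0, -0.2]
width: 85.4
grasp_force: 0.0
```

Run:
```python
from h import *
print(go(552.5,276,69,103),read_state()['eef_pos'])
```

```text
(array([ -1.9,   1.1, 118.2]), 'turn', np.float64(-0.001)) [551.01311653 274.53017545 187.17541732]
```

Request:
play_rows(increments=[{"claw": -1,"tx": -1,"ty": 1,"tz": 45,"turn": 0},{"claw": -1,"tx": -1,"ty": 1,"tz": 90,"turn": 0},{"claw": -1,"tx": -1,"ty": 1,"tz": 118,"turn": 0},{"claw": -1,"tx": -1,"ty": 1,"tz": 118,"turn": 0},{"claw": 0.5,"tx": -1,"ty": 1,"tz": 118,"turn": 0},{"claw": 0.5,"tx": -1,"ty": 1,"tz": 118,"turn": 0},{"claw": 0.5,"tx": -1,"ty": 1,"tz": 118,"turn": 0},{"claw": 0.5,"tx": -1,"ty": 1,"tz": 118,"turn": 0},{"claw": 0.5,"tx": -1,"ty": 1,"tz": 118,"turn": 0}], force=40)

```text
time_s: 24.55
eef_pos: [552.9, 277.0, 71.7]
orientation: [[-0.974, -0.225, 0.003], [-0.225, 0.974, 0.0], [-0.003, -0.001, -1.0]]
contact_force: [-0.0, -2.5, 6.7]
width: 58.4
grasp_force: 43.0
```

Run:
```python
from h import *
s=read_state();print(go(522.3,85,s['eef_pos'][2]+8),s['eef_pos'],s['width'],s['grasp_force'])
```

```text
(array([  73. , -180.2,   -8.1]), 'turn', np.float64(0.096)) [552.87627442 276.97187487  71.71121475] 58.42384045753216 43.03118001669645
```

Request:
play_rows(increments=[{"claw": 0.5,"tx": 0,"ty": 0,"tz": -20,"turn": 0},{"claw": 0.5,"tx": 4,"ty": -10,"tz": -45,"turn": 0.01},{"claw": 0.5,"tx": 16,"ty": -40,"tz": -50,"turn": 0.02},{"claw": 0.5,"tx": 32,"ty": -80,"tz": -50,"turn": 0.04},{"claw": 0.5,"tx": 48,"ty": -120,"tz": -50,"turn": 0.06},{"claw": 0.5,"tx": 62,"ty": -154,"tz": -50,"turn": 0.08},{"claw": 0.5,"tx": 71,"ty": -174,"tz": -50,"turn": 0.096},{"claw": 0.5,"tx": 73,"ty": -180,"tz": -50,"turn": 0.096},{"claw": 0.5,"tx": 73,"ty": -180,"tz": -50,"turn": 0.096}])

```text
time_s: 25.68
eef_pos: [521.3, 85.3, 120.2]
orientation: [[-0.991, -0.131, 0.001], [-0.131, 0.991, 0.0], [-0.001, 0.0, -1.0]]
contact_force: [0.3, -0.1, -2.3]
width: 58.4
grasp_force: 43.8
```

Run:
```python
from h import *
s=read_state();print(go(522.3,85,79.2),s['eef_pos'],s['width'],s['grasp_force'])
```

```text
(array([-0.9, -0.5, 41. ]), 'turn', np.float64(0.0)) [521.33087059  85.33891332 120.23280292] 58.43000367494961 43.80161494016647
```

Request:
play_rows(increments=[{"claw": 0.5,"tx": -1,"ty": 0,"tz": 20,"turn": 0},{"claw": 0.5,"tx": -1,"ty": 0,"tz": 33,"turn": 0},{"claw": 0.5,"tx": -1,"ty": 0,"tz": 38,"turn": 0},{"claw": 0.5,"tx": -1,"ty": 0,"tz": 41,"turn": 0},{"claw": 0.5,"tx": -1,"ty": 0,"tz": 41,"turn": 0},{"claw": 0.5,"tx": -1,"ty": 0,"tz": 41,"turn": 0},{"claw": -1,"tx": -1,"ty": 0,"tz": 41,"turn": 0},{"claw": -1,"tx": -1,"ty": 0,"tz": 41,"turn": 0},{"claw": -1,"tx": -1,"ty": 0,"tz": 41,"turn": 0},{"claw": -1,"tx": -1,"ty": 0,"tz": 41,"turn": 0}])

```text
time_s: 26.92
eef_pos: [522.0, 85.3, 78.8]
orientation: [[-0.991, -0.131, 0.0], [-0.131, 0.991, -0.0], [-0.0, -0.0, -1.0]]
contact_force: [0.8, -0.2, -0.4]
width: 85.5
grasp_force: 0.0
```

Request:
play_rows(increments=[{"claw": -1,"tx": 0,"ty": 0,"tz": -40,"turn": 0},{"claw": -1,"tx": 0,"ty": 0,"tz": -80,"turn": 0},{"claw": -1,"tx": 0,"ty": 0,"tz": -130,"turn": 0},{"claw": -1,"tx": 40,"ty": 60,"tz": -150,"turn": 0},{"claw": -1,"tx": 100,"ty": 120,"tz": -150,"turn": 0},{"claw": -1,"tx": 140,"ty": 180,"tz": -150,"turn": 0},{"claw": -1,"tx": 160,"ty": 240,"tz": -150,"turn": 0},{"claw": -1,"tx": 160,"ty": 240,"tz": -150,"turn": 0},{"claw": -1,"tx": 160,"ty": 240,"tz": -150,"turn": 0},{"claw": -1,"tx": 160,"ty": 240,"tz": -150,"turn": 0}])

```text
time_s: 28.18
eef_pos: [332.1, 302.1, 228.8]
orientation: [[-0.991, -0.131, 0.0], [-0.131, 0.991, -0.0], [-0.0, -0.0, -1.0]]
contact_force: [-0.3, -0.2, -0.1]
width: 85.6
grasp_force: 0.0
```

Run:
```python
from h import *
c=camera('scene');t=camera('top')
cv2.imwrite('pics/s6.png',np.vstack([cv2.resize(c['image'][110:250,160:500],(680,280)),cv2.resize(t['image'][170:290,165:505],(680,240))])[...,::-1])
hsv=cv2.cvtColor(t['image'],cv2.COLOR_RGB2HSV).astype(int)
red=((hsv[...,0]<8)|(hsv[...,0]>172))&(hsv[...,1]>120)&(hsv[...,2]>60)
for n,b,z in[('btn',(325,205,362,245),122),('fob',(420,200,500,280),22)]:
    k=np.zeros(red.shape,np.uint8);x0,y0,x1,y1=b;k[y0:y1,x0:x1]=red[y0:y1,x0:x1]
    ys,xs=np.nonzero(k);print(n,len(xs),ray(t,xs.mean(),ys.mean(),z).round(1))
```

```text
btn 66 [532.7 -34.8 122. ]
fob 146 [ 485.4 -302.8   22. ]
```

View pics/s6.png

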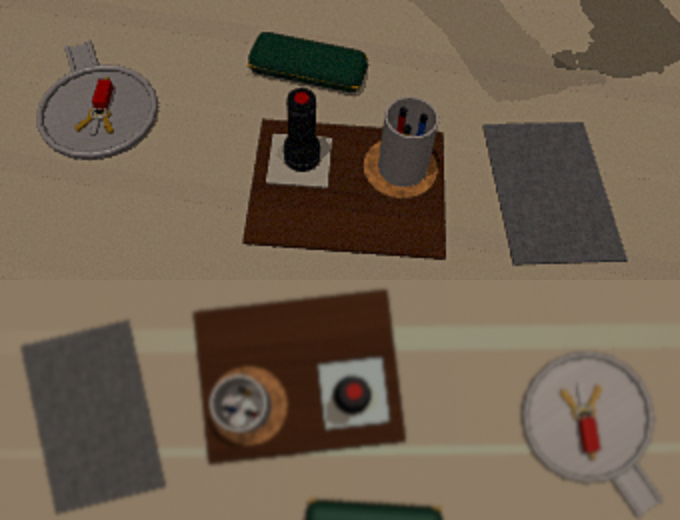

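The picture shows the cup centred on the cork coaster, the torch on the white one and the keys flat inside the bowl. The fob is about 19 mm from the bowl's centre, and the arm is clear of everything.

```bash
python3 -c "
from station import hand_in
print(hand_in())"
```

```text
the job is handed in; nothing more can be done
None
```

I finished the job and handed it in at about 28 s on the robot's clock: the keys lie flat in the spoon rest's bowl, and the cup and torch stand back on their own coasters; I haven't seen the verdict.

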